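# Catch the falling lid of the topping case and lower it shut

## Task

The steel topping case on the bench stands open with two sauce cups in it, its lid leaning back. Tip the lid forward with a fingertip so that it falls by its own weight, catch it partway down on your fingers under the pull tab at its free edge, and lower it slowly until it is fully shut, without letting it drop or bang, then take the hand away. Grasp and lift nothing, do not shove the case about, and leave the other things where they are.

Things in the scene. Friction and masses are not known exactly. Their poses are not given: they have to be found in the camera images.
- case: open steel box, 140 (x, depth) x 150 (y, width) x 115 mm high, walls 4 mm, 3 kg, standing loose on the bench. Origin: centre of its underside; its -x axis points out of its front, which faces the robot's right (within about 25 degrees), +y along the hinge, +z up. The lid is hinged along the top of its back (+x) wall, on the robot's left, and falls to the right.
- lid (a joint): angle of the lid in rad: 0 fully shut (level, on the rim), pi/2 upright, 1.80 leaning back against its stop. It starts at the stop. The lid weighs 0.30 to 0.42 kg. Its hinge has a weak rotary damper: tipped forward to below about 1.5 it falls shut by itself, slowly at first (about 3 s from 1.4 down to 0.6 rad), and bangs at about 0.6 rad/s if nobody holds it; about 1.6 N up at the tab's end carries it.
- lid_hinge (a point): point on the hinge axis, mid-width, in the case's frame at x = +76 mm, z = +116 mm. The axis is the case's y.
- lid_lip (a point): centre of the rolled end of the lid's pull tab (a bar 8 mm in diameter, 70 mm long, along the case's y), mid-width, 184 mm from the hinge axis: the lid's free edge. Shut, it stands 38 mm in front of the case's front face, 117 mm above the bench, with free space under it; upright, 300 mm. The lid is a flat sheet 4 mm thick, 158 mm wide, to 150 mm from the axis; beyond that only the tab goes on in its plane.
- cup_a: small white sauce cup, 60 mm across, 32 mm high, standing in the case; origin centre of its underside
- cup_b: second such sauce cup in the case; origin centre of its underside
- sauce_cup_3: a third such cup, bystander on the bench left of the case; origin centre of its underside
- shaker: steel shaker, 53 mm across, 88 mm high, bystander to the right of the case; origin centre of its underside
- timer: white kitchen timer, 68 x 68 x 22 mm, bystander to the right of the case; origin centre of its underside
- label_roll: roll of blank labels, 69 mm across, 40 mm high, bystander on the left; origin centre of its underside

How it is judged:
By the outcome, as a careful person would: the job done as asked, in the order asked, and still so for the second after the job is handed in, with the robot touching nothing.
It also fails if it takes over 51 s, if anything falls off the work surface, if the arm or the gripper's body presses on something with over 40 N, if the wrist force passes 120 N, or if a joint passes its speed limit or range.

## Robot

A 7-joint arm with a two-finger parallel gripper is mounted at the origin on a cart in front of the work surface, level with it; the furniture and walls round the work are solid. World frame = base frame: x ahead of the robot, y to its left, z up, the work surface at z = 0. Lengths are in m, angles in rad, forces in N, time in s.
With the tool pointing down it reaches from about 0.425 to 0.875 m from the base axis. Payload 8.4 kg.
Tool frame: the origin (TCP) lies at the very end of the fingers, on their centre line; the grasp point (between the pads) lies 19 mm behind it (env.tcp_to_grasp is the z of the grasp point in the tool frame, in m); z points along the fingers, y is the direction in which the jaws open and shut (so a half turn about z gives the same grasp; the last joint's range is limited). The gripper opens to 87 mm and grips with 3 to 60 N. Pads are 19 mm wide; open, the fingers measure 117 mm over their backs; the gripper's body (75 mm by 190 mm) begins 51 mm behind the grasp point.
Start: joints at [-1.334, 0.333, 0.04, 1.465, -0.013, 1.343, -0.059], TCP at [0.214, 0.614, 0.223] pointing down, gripper open.
Joint ranges: [-2.58, 2.58], [-0.38, 2.09], [-1.3, 1.39], [0.25, 2.4], [-1.5, 4.64], [0.08, 2.09], [-2.65, 2.65]. Speed limits (rad/s): [2.22, 2.22, 2.79, 2.79, 3.14, 3.14, 3.14].

## Interface

Orientations are given as a unit quaternion [x, y, z, w].
In Python, from station import monitor, optics, finish_job, env gives the robot as it stands.
- The arm moves only by the tool play_rows, never from a script. Its argument "moves" is a list of rows, each a list of 5 numbers: the gripper command: -1 is fully open, 1 is shut, values between are in proportion, then the shift along the tool's x, y, z in mm, then the turn about the tool's z in degrees. In form: [[gripper, x, y, z, spin], ...]. A call has exactly 5 rows; each row is the pose to reach, as a shift and turn from the pose commanded when the call began, along the tool's axes at that moment; what a row does not reach only later rows make up. A row lasts 1/8 s, in which the tool goes at most 62.5 mm and 10.7 degrees, less where a joint would pass 70% of its speed; a pose out of reach is approached as far as the arm can. A call with a gripper value outside its range is refused whole. The fingers move at their own pace and stop on an object; "squeeze" is the grip in N (left out, the last holds). Time passes only in rows, so rows that repeat a pose let the fingers close, or fill a call up. It gives the time, the measured TCP pose, the force and the opening at its end, in the units of the state.
- monitor.state(): the state, without advancing time (a new reading comes with each control period).
- optics.read_camera(name): name is "scene" or "top" or "wrist"; returns the picture (480x640x3 uint8, red, green, blue); there is no depth.
- optics.get_calibration(name): a dict with "intrinsics" (3x3 intrinsics, pixels), "T" (4x4, takes a point from camera to world coordinates); the wrist camera has in their place "tool_from_camera" (4x4, takes a point from camera to tool coordinates, whose origin is the TCP and whose axes are the flange's). Camera axes: x right, y down, z forward; pixel columns grow to the right and rows downward; lengths in m; the calibration is good to about 2 mm. A picture is of the moment at which its call begins: read the wrist's pose just before it. get_calibration takes no time and is no camera call.
- finish_job(): hands the job in, once; it reports no verdict.
The state is a dict: "clock": time; "joint_pos": joint angles; "qd": joint speeds; "tau": joint torques, N m; "tool_pos": TCP position; "orientation": TCP orientation; "wrist_force": force on the tool from outside, world axes, zero at the start; "torque": the same for the moment, N m; "width": opening from 0.0 (shut) to 1.0 (fully open).
Only numpy, scipy, OpenCV 4.12 (cv2) and the standard library are available. Lean on these libraries where they do the work, as an engineer would, in place of code of your own. Each camera call takes 0.05 s, during which the arm holds its last target.

## Working session

There is one attempt and no reset: what is moved stays moved. The work goes in short steps, Python scripts to look and compute and a tool call to move; the robot and the scene stay as the last step left them, time stands still between calls to the robot, and variables do not carry over. Pictures are saved under pics/ and viewed, and the job is handed in when it is done.

Besides the shell and the picture viewer there is one more tool, called after ">>>" as name(argument=value, ...) on one line, values as JSON. play_rows: Moves the arm, as the interface text tells. Its arguments: {"type":"object","properties":{"moves":{"type":"array","items":{"type":"array","items":{"type":"number"}}},"squeeze":{"type":"number"}},"required":["moves"]}

```bash
ls; mkdir -p pics
python3 - <<'E'
from station import monitor, optics, env
import cv2
print(monitor.state()); print([a for a in dir(env) if a[0]!='_'])
for n in ["scene","top","wrist"]:
    im=optics.read_camera(n); cv2.imwrite(f"pics/{n}0.png",im[:,:,::-1]); print(n,optics.get_calibration(n))
E
```

```text
pics
{'clock': 0.0, 'joint_pos': array([-1.3341572 ,  0.33390421,  0.03988756,  1.46629563, -0.01338438,
        1.34328319, -0.05850923]), 'qd': array([ 0.00047163,  0.00087919, -0.00029896,  0.00058774, -0.00032888,
        0.00093481, -0.00051524]), 'tau': array([ 2.46043019e-04, -6.56342196e+01,  1.33563861e+00, -4.03814971e+01,
       -5.96192060e-02,  4.48720192e-02,  1.59339911e-04]), 'tool_pos': array([0.21410025, 0.61322369, 0.22165187]), 'orientation': array([ 1.67149348e-01,  9.85931253e-01, -8.09123375e-04, -7.13468950e-05]), 'wrist_force': array([ 1.09200895, -0.26121058,  0.21955632]), 'torque': array([-0.00968052, -0.04828285, -0.01300411]), 'width': 1.002401630449508}
['MotionError', 'tcp_to_grasp']
scene {'intrinsics': array([[437.44452218,   0.        , 321.16972885],
       [  0.        , 437.44452218, 238.65811123],
       [  0.        ,   0.        ,   1.        ]]), 'T': array([[-5.77816924e-01, -7.16854336e-01,  3.90189010e-01,
         1.96552000e-02],
       [-8.16165602e-01,  5.08177949e-01, -2.75007059e-01,
         4.14700459e-01],
       [-1.14544821e-03,
[... 410 characters left out ...]
0.00160582, -0.01140703,  0.04850773],
       [ 0.01107278, -0.13910516, -0.99021571,  1.22455636],
       [ 0.        ,  0.        ,  0.        ,  1.        ]])}
wrist {'intrinsics': array([[363.13243511,   0.        , 324.41337881],
       [  0.        , 363.13243511, 238.01494483],
       [  0.        ,   0.        ,   1.        ]]), 'tool_from_camera': array([[-4.86356349e-04, -9.70029163e-01, -2.42988036e-01,
         6.67336310e-02],
       [ 9.99999874e-01, -4.42063604e-04, -2.36808777e-04,
        -7.82990677e-04],
       [ 1.22295253e-04, -2.42988121e-01,  9.70029256e-01,
        -1.62319826e-01],
       [ 0.00000000e+00,  0.00000000e+00,  0.00000000e+00,
         1.00000000e+00]])}
```

View pics/scene0.png

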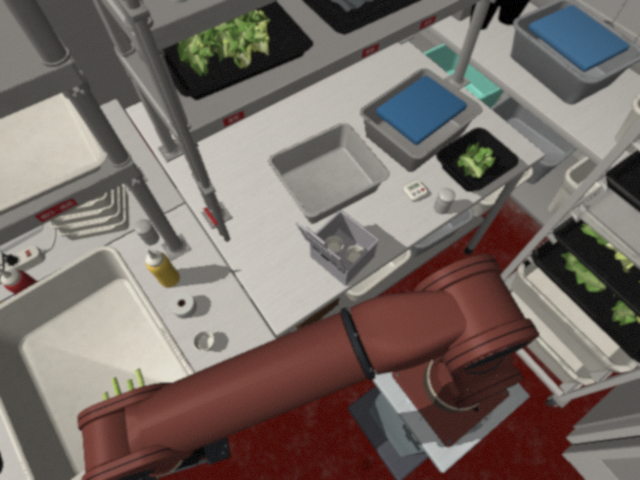

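View pics/top0.png

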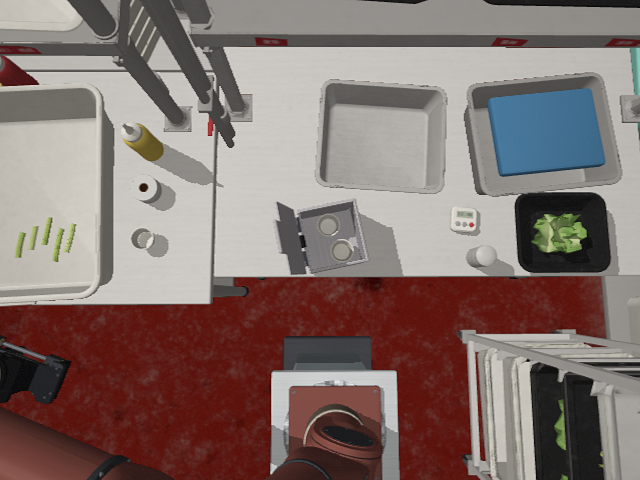

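View pics/wrist0.png

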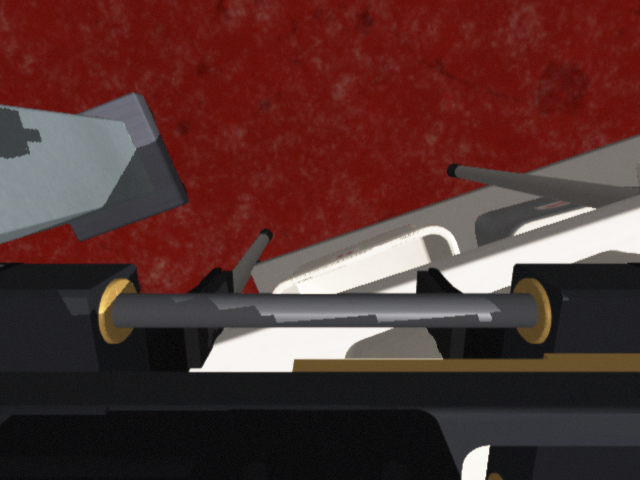

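Run:
```python
import cv2
a=cv2.imread("pics/top0.png")[190:290,265:385]; cv2.imwrite("pics/topc.png",cv2.resize(a,(720,600),interpolation=cv2.INTER_CUBIC))
a=cv2.imread("pics/scene0.png")[205:290,290:390]; cv2.imwrite("pics/scc.png",cv2.resize(a,(700,595),interpolation=cv2.INTER_CUBIC))
```

```text
(no output)
```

View pics/topc.png

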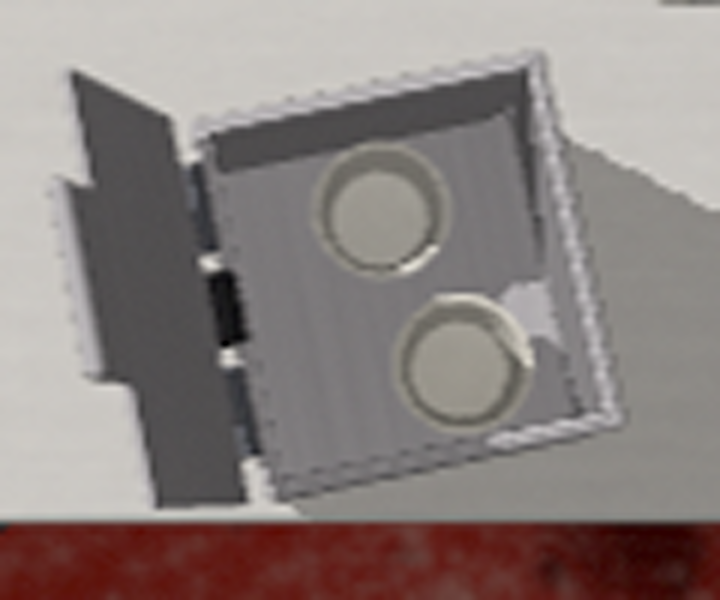

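View pics/scc.png

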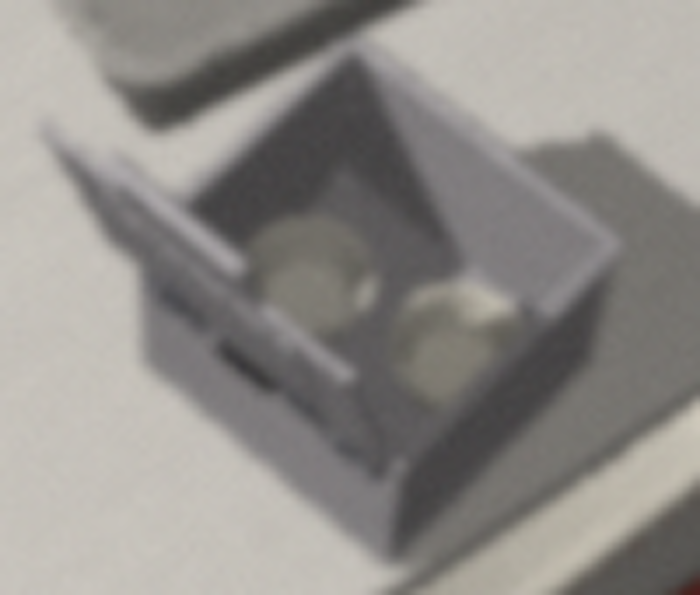

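```bash
cat > h.py <<'E'
import numpy as np
from station import monitor, optics, env
def ray(n,u,v,z):
    c=optics.get_calibration(n);K=c['intrinsics'];T=c['T']
    d=T[:3,:3]@np.linalg.solve(K,[u,v,1]);o=T[:3,3]
    return o+d*(z-o[2])/d[2]
E
python3 - <<'E'
from h import *
P={}
for k,(u,v) in dict(ff=(540,55),fn=(620,420),bn=(272,497),bf=(200,128)).items():
    P[k]=ray("top",265+u/6-.4,190+v/6-.4,.115); print(k,P[k].round(4))
S={}
for k,(u,v) in dict(ff=(357,50),fn=(618,240),bn=(392,470)).items():
    S[k]=ray("scene",290+u/7-.4,205+v/7-.4,.115); print('S',k,S[k].round(4))
for k,(u,v) in dict(a=(58,180),b=(95,378)).items():
    print(k,ray("top",265+u/6-.4,190+v/6-.4,.116+.184*np.sin(1.8)).round(4))
for k,(u,v) in dict(a=(110,155),b=(240,272)).items():
    print('S',k,ray("scene",290+u/7-.4,205+v/7-.4,.116+.184*np.sin(1.8)).round(4))
n=np.linalg.norm
print(n(P['ff']-P['fn']),n(P['bf']-P['bn']),n(P['ff']-P['bf']),n(P['fn']-P['bn']))
for q in (P,):
  c=sum(q.values())/4; print('c',c)
  d=(q['ff']-q['fn'])+(q['bf']-q['bn']); print('hinge yaw',np.degrees(np.arctan2(d[1],d[0])))
  d=(q['bf']-q['ff'])+(q['bn']-q['fn']); print('+x yaw',np.degrees(np.arctan2(d[1],d[0])))
d=S['ff']-S['fn'];print(np.degrees(np.arctan2(d[1],d[0])),n(d))
for nm,u,v,z in (('cup3',143,240,.03),('shaker',482,257,.088),('timer',464,220,.022),('tubcorner',325,190,0)): print(nm,ray("top",u,v,z).round(3))
E
```

```text
ff [ 0.5747 -0.0485  0.115 ]
fn [ 0.4268 -0.0783  0.115 ]
bn [0.3966 0.0602 0.115 ]
bf [0.5449 0.0892 0.115 ]
S ff [ 0.5656 -0.0429  0.115 ]
S fn [ 0.4261 -0.0765  0.115 ]
S bn [0.3964 0.0647 0.115 ]
a [0.4957 0.1303 0.2952]
b [0.4289 0.1172 0.2952]
S a [0.4946 0.1288 0.2952]
S b [0.4287 0.1183 0.2952]
0.15095270578769848 0.1510807801373761 0.14081685936327334 0.14172720800124705
c [0.48576738 0.005627   0.115     ]
hinge yaw 11.240223320621253
+x yaw 102.25907761893396
13.557865643652706 0.14344423408395152
cup3 [0.484 0.49  0.03 ]
shaker [ 0.434 -0.362  0.088]
timer [ 0.536 -0.343  0.022]
tubcorner [0.622 0.021 0.   ]
```

>>> play_rows(moves=[[1, -40, -37, -15, 10], [1, -81, -75, -30, 20], [1, -122, -112, -45, 30], [1, -163, -150, -55, 40], [1, -204, -188, -60, 50]], squeeze=5)

```text
clock: 0.78
tool_pos: [0.3456, 0.3673, 0.2831]
orientation: [0.571, 0.821, 0.0, -0.0]
wrist_force: [0.7, -0.2, 0.6]
width: 0.519
```

```bash
cat >> h.py <<'E'
from scipy.spatial.transform import Rotation as R
CX=np.array([-.203,.979,0]);CX/=np.linalg.norm(CX);HY=np.array([CX[1],-CX[0],0])
H=np.array([.4855,.0055,.116])+.076*CX
def rep():
    s=monitor.state(); p=s['tool_pos'];M=R.from_quat(s['orientation']).as_matrix()
    d=p-H
    print('t %.2f tcp %s  hinge-frame x %.1f lat %.1f z %.1f'%(s['clock'],p.round(4),1e3*d@CX,1e3*d@HY,1e3*p[2]),'F',s['wrist_force'].round(1),'Fcx %.1f'%(s['wrist_force']@CX),'w %.2f'%s['width'])
    print('toolx yaw %.1f tilt %.2f'%(np.degrees(np.arctan2(M[1,0],M[0,0])),np.degrees(np.arccos(-M[2,2]))),'q',s['joint_pos'].round(2))
    return s,M
def to(x,lat,z):
    s=monitor.state();M=R.from_quat(s['orientation']).as_matrix()
    t=H+x/1e3*CX+lat/1e3*HY;t[2]=z/1e3
    print('tool shift mm',((t-s['tool_pos'])@M*1e3).round(1))
E
python3 -c "
from h import *
rep(); to(85,0,270)"
```

```text
t 0.78 tcp [0.3456 0.3673 0.2831]  hinge-frame x 306.6 lat -63.5 z 283.1 F [ 0.7 -0.2  0.6] Fcx -0.3 w 0.52
toolx yaw 110.4 tilt 0.05 q [-1.16 -0.    0.25  1.73 -0.    1.41 -0.55]
tool shift mm [-228.7   29.2   13. ]
```

>>> play_rows(moves=[[1, -45, 6, 0, 3], [1, -95, 12, 3, 6], [1, -145, 18, 6, 8.7], [1, -185, 25, 10, 8.7], [1, -205, 29, 13, 8.7]])

```text
clock: 1.4
tool_pos: [0.4455, 0.1851, 0.2695]
orientation: [0.63, 0.777, 0.0, 0.0]
wrist_force: [-0.5, 0.9, 0.1]
width: 0.022
```

```bash
python3 -c "
from h import *
rep(); to(65,0,270)
import cv2
for n in ['top','scene','wrist']: cv2.imwrite('pics/%s1.png'%n,optics.read_camera(n)[:,:,::-1])
a=cv2.imread('pics/top1.png')[150:300,240:400]; cv2.imwrite('pics/t1c.png',cv2.resize(a,(640,600),interpolation=cv2.INTER_CUBIC))
a=cv2.imread('pics/scene1.png')[150:300,240:400]; cv2.imwrite('pics/s1c.png',cv2.resize(a,(640,600),interpolation=cv2.INTER_CUBIC))
"
```

```text
t 1.40 tcp [0.4455 0.1851 0.2695]  hinge-frame x 107.9 lat -2.7 z 269.5 F [-0.5  0.9  0.1] Fcx 1.0 w 0.02
toolx yaw 101.9 tilt 0.00 q [-0.96 -0.06  0.46  1.81  0.03  1.39 -0.3 ]
tool shift mm [-43.    2.6  -0.5]
```

View pics/t1c.png

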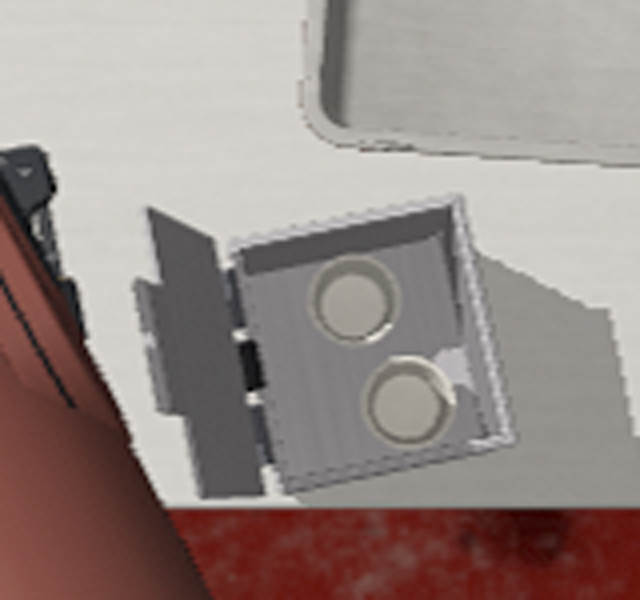

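View pics/s1c.png

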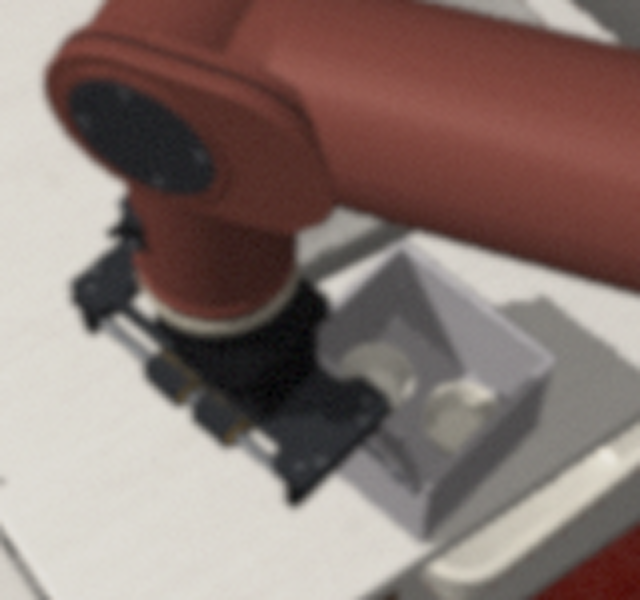

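View pics/wrist1.png

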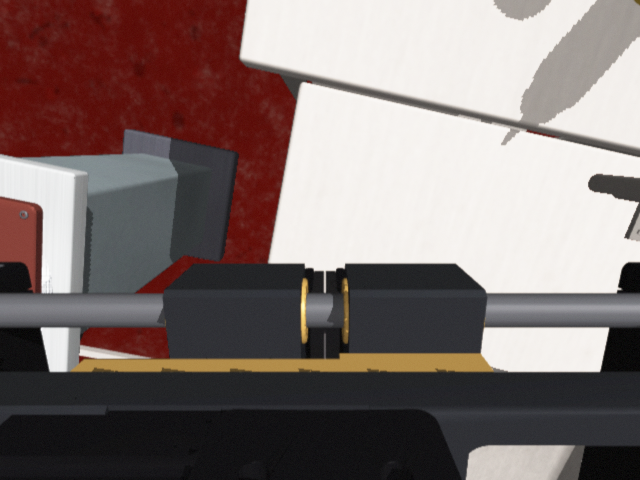

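>>> play_rows(moves=[[1, -12, 3, 0, 0], [1, -24, 3, 0, 0], [1, -34, 3, 0, 0], [1, -42, 3, 0, 0], [1, -48, 3, 0, 0]])

```text
clock: 2.17
tool_pos: [0.4577, 0.1407, 0.2696]
orientation: [0.629, 0.777, 0.0, -0.0]
wrist_force: [-0.3, -0.1, -0.9]
width: -0.002
```

```bash
python3 -c "
from h import *
rep()"
```

```text
t 2.17 tcp [0.4577 0.1407 0.2696]  hinge-frame x 62.1 lat 0.2 z 269.6 F [-0.3 -0.1 -0.9] Fcx -0.0 w -0.00
toolx yaw 102.0 tilt 0.01 q [-0.92 -0.07  0.51  1.81  0.04  1.39 -0.21]
```

>>> play_rows(moves=[[1, -9, 0, 0, 0], [1, -18, 0, 0, 0], [1, -27, 0, 0, 0], [1, -36, 0, 0, 0], [1, -45, 0, 0, 0]])

```text
clock: 2.8
tool_pos: [0.4671, 0.0965, 0.2695]
orientation: [0.629, 0.777, -0.0, -0.0]
wrist_force: [-0.5, 1.4, 1.2]
width: 0.007
```

```bash
python3 -c "
from h import *
rep()
import cv2
cv2.imwrite('pics/top2.png',optics.read_camera('top')[:,:,::-1])
a=cv2.imread('pics/top2.png')[190:290,265:385]; cv2.imwrite('pics/t2c.png',cv2.resize(a,(720,600),interpolation=cv2.INTER_CUBIC))
"
```

```text
t 2.80 tcp [0.4671 0.0965 0.2695]  hinge-frame x 16.9 lat 0.4 z 269.5 F [-0.5  1.4  1.2] Fcx 1.4 w 0.01
toolx yaw 102.1 tilt 0.01 q [-0.88 -0.08  0.56  1.82  0.04  1.39 -0.12]
```

View pics/t2c.png

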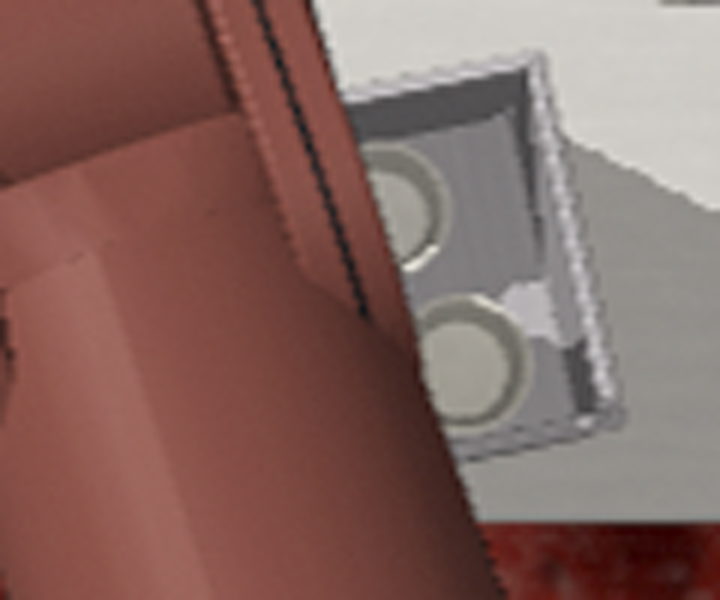

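>>> play_rows(moves=[[1, -7, 0, 0, 0], [1, -14, 0, 0, 0], [1, -21, 0, 0, 0], [1, -27, 0, 0, 0], [1, -32, 0, 0, 0]])

```text
clock: 3.48
tool_pos: [0.4738, 0.0654, 0.2696]
orientation: [0.629, 0.777, -0.0, 0.0]
wrist_force: [-0.1, 0.2, -0.1]
width: 0.006
```

>>> play_rows(moves=[[1, 3, 0, -30, 0], [1, 3, 0, -60, 0], [1, -35, 0, -65, 0], [1, -80, 0, -60, 0], [1, -113, 0, -50, 0]])

```text
clock: 4.1
tool_pos: [0.4977, -0.0469, 0.32]
orientation: [0.629, 0.777, 0.0, 0.001]
wrist_force: [0.4, 0.5, -0.2]
width: 0.007
```

```bash
python3 -c "
from h import *
rep();to(-128,0,245)
import cv2
cv2.imwrite('pics/scene3.png',optics.read_camera('scene')[:,:,::-1])
a=cv2.imread('pics/scene3.png')[150:300,240:400]; cv2.imwrite('pics/s3c.png',cv2.resize(a,(640,600),interpolation=cv2.INTER_CUBIC))
"
```

```text
t 4.10 tcp [ 0.4977 -0.0469  0.32  ]  hinge-frame x -129.8 lat 1.3 z 320.0 F [ 0.4  0.5 -0.2] Fcx 0.4 w 0.01
toolx yaw 102.0 tilt 0.08 q [-0.76 -0.06  0.74  1.69  0.04  1.49  0.19]
tool shift mm [ 1.8 -1.4 75. ]
```

View pics/s3c.png

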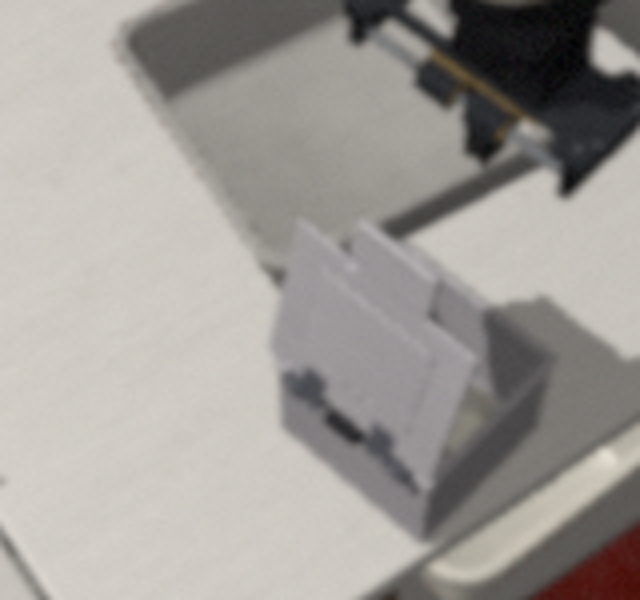

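>>> play_rows(moves=[[1, 0, -1, 30, 0], [1, 0, -1, 60, 0], [1, 0, -1, 75, 0], [1, 0, -1, 75, 0], [1, 0, -1, 75, 0]])

```text
clock: 4.78
tool_pos: [0.4969, -0.0448, 0.2456]
orientation: [0.629, 0.777, 0.0, 0.0]
wrist_force: [0.7, -0.8, 0.4]
width: 0.008
```

```bash
cat >> h.py <<'E'
import cv2
def shot(n,tag):
    im=optics.read_camera(n)[:,:,::-1].copy(); cv2.imwrite(f'pics/{n}_{tag}.png',im)
    b=(slice(150,300),slice(240,400))
    cv2.imwrite(f'pics/{n}_{tag}c.png',cv2.resize(im[b],(640,600),interpolation=cv2.INTER_CUBIC))
E
python3 -c "
from h import *
rep();shot('scene','4')
"
```

```text
t 4.78 tcp [ 0.4969 -0.0448  0.2456]  hinge-frame x -127.5 lat 0.9 z 245.6 F [ 0.7 -0.8  0.4] Fcx -0.9 w 0.01
toolx yaw 102.1 tilt 0.07 q [-0.75 -0.02  0.75  1.82  0.02  1.34  0.21]
```

View pics/scene_4c.png

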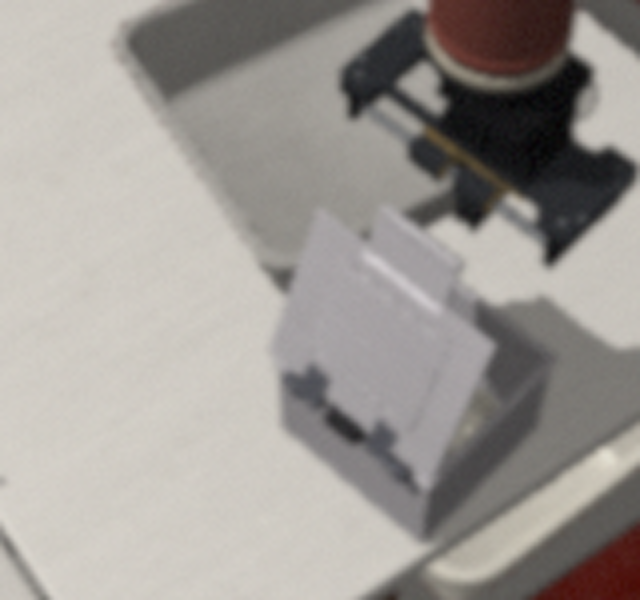

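>>> play_rows(moves=[[1, 0, -1, 0, 0], [1, 0, -1, 0, 0], [1, 0, -1, 0, 0], [1, 0, -1, 0, 0], [1, 0, -1, 0, 0]])

```text
clock: 5.45
tool_pos: [0.4953, -0.045, 0.2446]
orientation: [0.629, 0.777, -0.0, -0.0]
wrist_force: [-0.7, 0.7, -0.4]
width: 0.002
```

>>> play_rows(moves=[[1, 0, 0, 0, 0], [1, 0, 0, 0, 0], [1, 0, 0, 0, 0], [1, 0, 0, 0, 0], [1, 0, 0, 0, 0]])

```text
clock: 6.08
tool_pos: [0.4953, -0.0451, 0.2446]
orientation: [0.629, 0.777, -0.0, 0.0]
wrist_force: [0.2, -1.3, -0.8]
width: 0.009
```

```bash
python3 -c "
from h import *
rep();shot('scene','5');shot('top','5')
"
```

```text
t 6.08 tcp [ 0.4953 -0.0451  0.2446]  hinge-frame x -127.5 lat -0.7 z 244.6 F [ 0.2 -1.3 -0.8] Fcx -1.4 w 0.01
toolx yaw 102.0 tilt 0.01 q [-0.75 -0.03  0.75  1.82  0.02  1.34  0.21]
```

View pics/scene_5c.png

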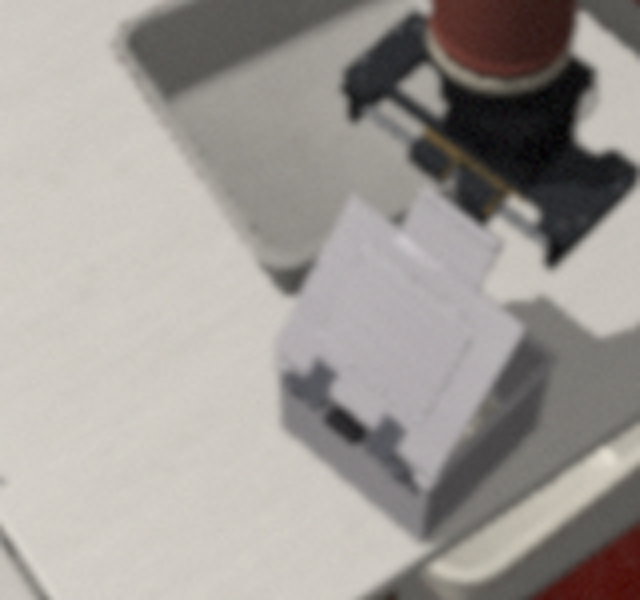

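View pics/top_5c.png

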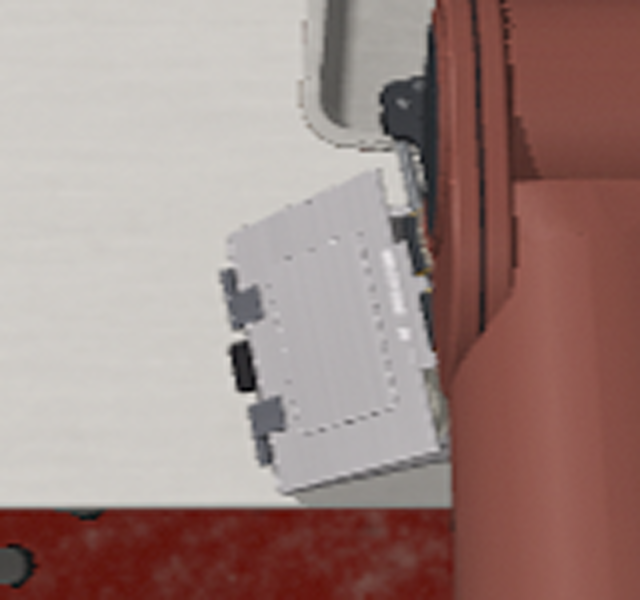

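```bash
cat >> h.py <<'E'
def lipat(n,cu,cv,lat,s=4,o=(240,150)):
    u=o[0]+(cu+.5)/s-.5; v=o[1]+(cv+.5)/s-.5
    c=optics.get_calibration(n);K=c['intrinsics'];T=c['T']
    d=T[:3,:3]@np.linalg.solve(K,[u,v,1]);q=T[:3,3]
    t=(lat/1e3-(q-H)@HY)/(d@HY); p=q+t*d-H
    x,z=p@CX*1e3,p[2]*1e3
    print('x %.1f z %.1f r %.1f th %.3f'%(x,z,np.hypot(x,z),np.arctan2(z,-x)))
E
python3 -c "
from h import *
lipat('scene',428,188,35);lipat('scene',500,240,-35)
lipat('scene',355,195,79);lipat('scene',525,325,-79)
"
```

```text
x -118.9 z 137.7 r 181.9 th 0.858
x -109.7 z 157.4 r 191.8 th 0.962
x -93.6 z 112.0 r 145.9 th 0.875
x -87.6 z 125.2 r 152.8 th 0.960
```

>>> play_rows(moves=[[1, 0, 0, 0, 0], [1, 0, 0, 0, 0], [1, 0, 0, 0, 0], [1, 0, 0, 0, 0], [1, 0, 0, 0, 0]])

```text
clock: 6.8
tool_pos: [0.4953, -0.045, 0.2446]
orientation: [0.629, 0.777, -0.0, 0.0]
wrist_force: [-0.3, -0.6, -0.7]
width: 0.002
```

```bash
python3 -c "
from h import *
rep();shot('scene','6')
a=cv2.imread('pics/scene_5c.png');b=cv2.imread('pics/scene_6c.png');print(cv2.absdiff(a,b).mean())
"
```

```text
t 6.80 tcp [ 0.4953 -0.045   0.2446]  hinge-frame x -127.5 lat -0.7 z 244.6 F [-0.3 -0.6 -0.7] Fcx -0.6 w 0.00
toolx yaw 102.1 tilt 0.00 q [-0.75 -0.03  0.75  1.82  0.02  1.34  0.21]
1.2215347222222221
```

View pics/scene_6c.png

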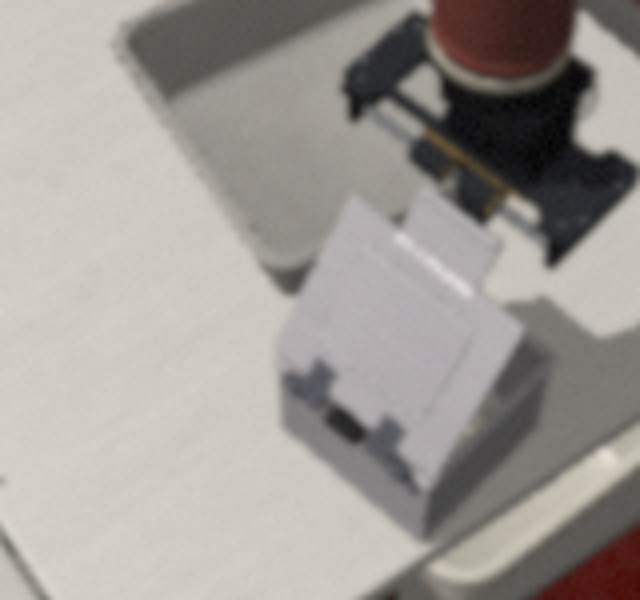

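>>> play_rows(moves=[[1, -3, 0, 2.5, 0], [1, -6, 0, 5, 0], [1, -8.5, 0, 7.5, 0], [1, -11.5, 0, 10, 0], [1, -14, 0, 12.5, 0]])

```text
clock: 7.48
tool_pos: [0.4983, -0.0589, 0.2318]
orientation: [0.629, 0.777, -0.0, -0.0]
wrist_force: [-0.2, -1.0, 0.6]
width: 0.007
```

```bash
python3 -c "
from h import *
rep();shot('scene','7')
def seg(a,b):
    for t in np.linspace(a,b,6)[1:]: print('%.3f [1, %.1f, 0, %.1f, 0]'%(t,-184*(np.cos(t)-np.cos(a)),184*(np.sin(a)-np.sin(t))))
for a,b in ((.8,.7),(.7,.6),(.6,.5),(.5,.42),(.42,.35),(.35,.3)): seg(a,b)
"
```

```text
t 7.47 tcp [ 0.4983 -0.0589  0.2318]  hinge-frame x -141.7 lat -0.6 z 231.8 F [-0.2 -1.   0.6] Fcx -0.9 w 0.01
toolx yaw 102.1 tilt 0.01 q [-0.73 -0.    0.77  1.84  0.    1.31  0.25]
0.780 [1, -2.6, 0, 2.6, 0]
0.760 [1, -5.2, 0, 5.2, 0]
0.740 [1, -7.7, 0, 7.9, 0]
0.720 [1, -10.1, 0, 10.7, 0]
0.700 [1, -12.5, 0, 13.5, 0]
0.680 [1, -2.3, 0, 2.8, 0]
0.660 [1, -4.6, 0, 5.7, 0]
0.640 [1, -6.9, 0, 8.7, 0]
0.620 [1, -9.0, 0, 11.6, 0]
0.600 [1, -11.1, 0, 14.6, 0]
0.580 [1, -2.0, 0, 3.1, 0]
0.560 [1, -4.0, 0, 6.2, 0]
0.540 [1, -6.0, 0, 9.3, 0]
0.520 [1, -7.8, 0, 12.5, 0]
0.500 [1, -9.6, 0, 15.7, 0]
0.484 [1, -1.4, 0, 2.6, 0]
0.468 [1, -2.7, 0, 5.2, 0]
0.452 [1, -4.0, 0, 7.8, 0]
0.436 [1, -5.3, 0, 10.5, 0]
0.420 [1, -6.5, 0, 13.2, 0]
0.406 [1, -1.0, 0, 2.4, 0]
0.392 [1, -2.0, 0, 4.7, 0]
0.378 [1, -3.0, 0, 7.1, 0]
0.364 [1, -3.9, 0, 9.5, 0]
0.350 [1, -4.8, 0, 11.9, 0]
0.340 [1, -0.6, 0, 1.7, 0]
0.330 [1, -1.2, 0, 3.5, 0]
0.320 [1, -1.8, 0, 5.2, 0]
0.310 [1, -2.4, 0, 7.0, 0]
0.300 [1, -2.9, 0, 8.7, 0]
```

View pics/scene_7c.png

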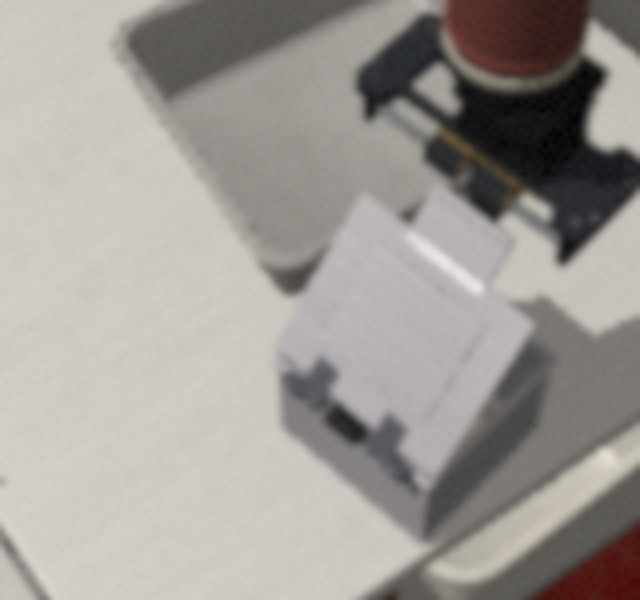

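>>> play_rows(moves=[[1, -2.5, 0, 2.5, 0], [1, -5, 0, 5, 0], [1, -7.5, 0, 8, 0], [1, -10, 0, 10.5, 0], [1, -12.5, 0, 13.5, 0]])

```text
clock: 8.15
tool_pos: [0.5008, -0.0711, 0.2184]
orientation: [0.629, 0.777, -0.0, -0.0]
wrist_force: [-0.9, -0.6, -0.2]
width: 0.005
```

>>> play_rows(moves=[[1, -2, 0, 3, 0], [1, -4.5, 0, 6, 0], [1, -7, 0, 8.5, 0], [1, -9, 0, 11.5, 0], [1, -11, 0, 14.5, 0]])

```text
clock: 8.78
tool_pos: [0.5032, -0.0819, 0.2039]
orientation: [0.629, 0.777, -0.0, 0.0]
wrist_force: [-0.5, -1.7, -0.0]
width: 0.003
```

```bash
python3 -c "
from h import *
rep();shot('scene','8');shot('top','8')
"
```

```text
t 8.78 tcp [ 0.5032 -0.0819  0.2039]  hinge-frame x -165.1 lat -0.4 z 203.9 F [-0.5 -1.7 -0. ] Fcx -1.5 w 0.00
toolx yaw 102.1 tilt 0.01 q [-0.7   0.05  0.81  1.86 -0.04  1.25  0.33]
```

View pics/scene_8c.png

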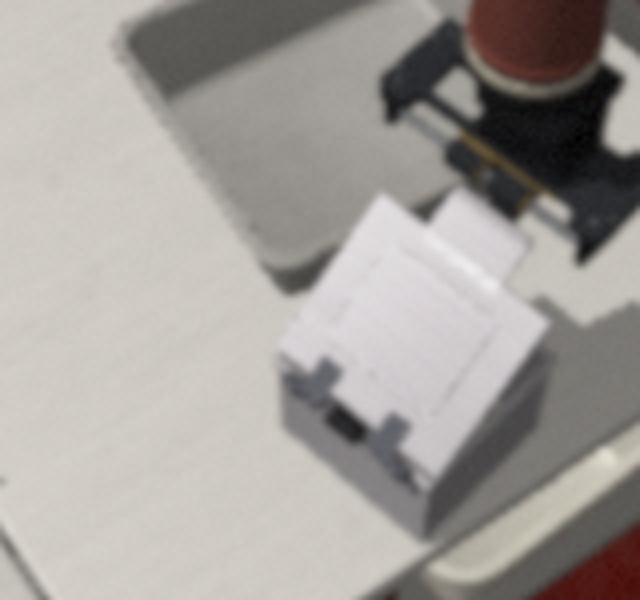

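View pics/top_8c.png

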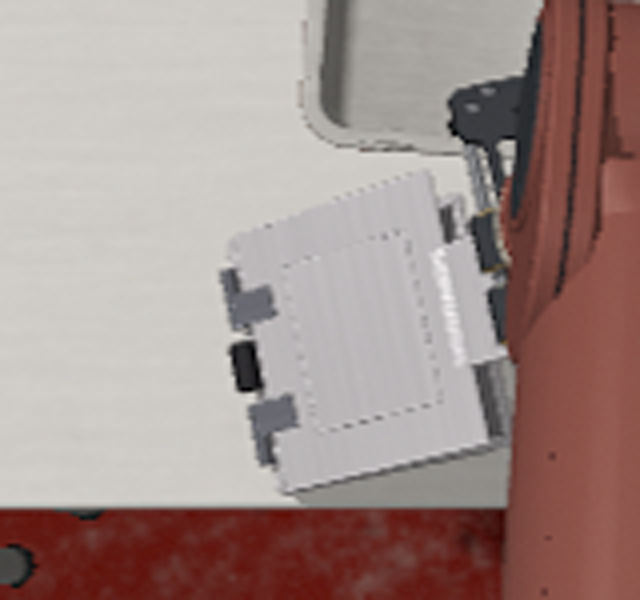

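```bash
python3 -c "
from h import *
lipat('scene',458,187,35);lipat('scene',531,240,-35)
lipat('scene',382,194,79);lipat('scene',551,321,-79)
"
```

```text
x -153.8 z 101.0 r 184.0 th 0.581
x -148.7 z 112.2 r 186.3 th 0.646
x -123.0 z 81.1 r 147.3 th 0.583
x -121.3 z 87.3 r 149.5 th 0.624
```

>>> play_rows(moves=[[1, -2, 0, 3, 0], [1, -4, 0, 6, 0], [1, -6, 0, 9, 0], [1, -8, 0, 12.5, 0], [1, -9.5, 0, 15.5, 0]])

```text
clock: 9.5
tool_pos: [0.5052, -0.0912, 0.1883]
orientation: [0.629, 0.777, -0.0, 0.0]
wrist_force: [0.6, -1.1, -0.4]
width: 0.002
```

>>> play_rows(moves=[[1, -1.5, 0, 2.5, 0], [1, -2.7, 0, 5, 0], [1, -4, 0, 7.8, 0], [1, -5.2, 0, 10.5, 0], [1, -6.2, 0, 13, 0]])

```text
clock: 10.12
tool_pos: [0.5065, -0.0974, 0.1755]
orientation: [0.629, 0.777, -0.0, 0.0]
wrist_force: [0.1, -4.1, 0.8]
width: 0.004
```

```bash
python3 -c "
from h import *
rep();shot('scene','9')
"
```

```text
t 10.12 tcp [ 0.5065 -0.0974  0.1755]  hinge-frame x -181.0 lat -0.4 z 175.5 F [ 0.1 -4.1  0.8] Fcx -4.0 w 0.00
toolx yaw 102.0 tilt 0.02 q [-0.66  0.1   0.82  1.88 -0.08  1.19  0.4 ]
```

View pics/scene_9c.png

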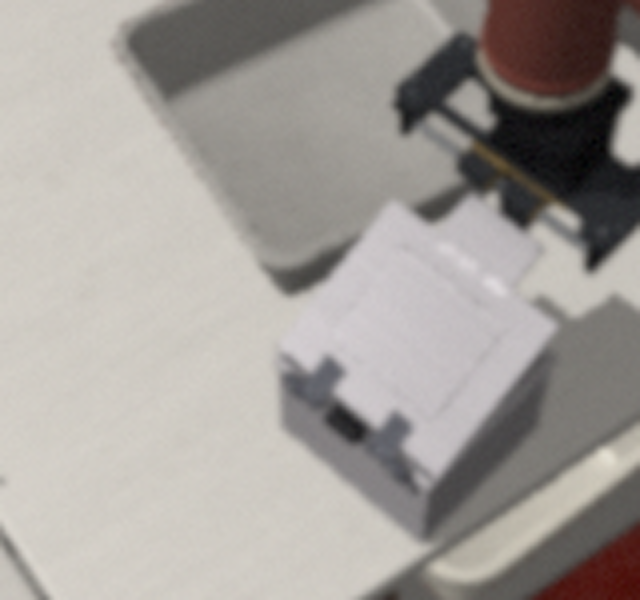

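```bash
python3 -c "
from h import *
lipat('scene',472,193,35);lipat('scene',543,245,-35)
lipat('scene',395,202,79);lipat('scene',558,325,-79)
"
```

```text
x -172.1 z 73.5 r 187.1 th 0.404
x -166.2 z 85.4 r 186.8 th 0.475
x -138.4 z 53.7 r 148.4 th 0.370
x -132.5 z 67.2 r 148.6 th 0.469
```

>>> play_rows(moves=[[1, -1, 0, 1.8, 0], [1, -2, 0, 3.6, 0], [1, -2.9, 0, 5.5, 0], [1, -3.7, 0, 7.5, 0], [1, -4.5, 0, 9.5, 0]])

```text
clock: 10.8
tool_pos: [0.5073, -0.1014, 0.1659]
orientation: [0.629, 0.777, -0.0, -0.0]
wrist_force: [0.1, -1.7, -0.4]
width: 0.005
```

```bash
python3 -c "
from h import *
rep();shot('scene','10')
"
```

```text
t 10.80 tcp [ 0.5073 -0.1014  0.1659]  hinge-frame x -185.1 lat -0.4 z 165.9 F [ 0.1 -1.7 -0.4] Fcx -1.7 w 0.01
toolx yaw 102.1 tilt 0.01 q [-0.65  0.12  0.83  1.89 -0.09  1.17  0.42]
```

View pics/scene_10c.png

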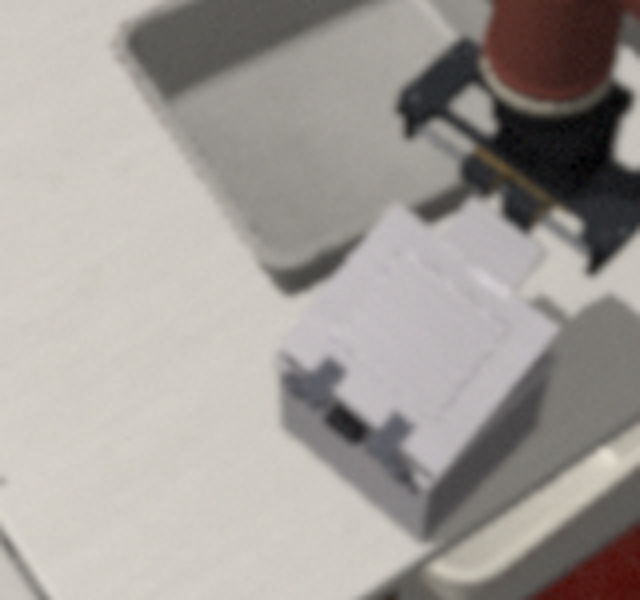

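>>> play_rows(moves=[[1, -0.8, 0, 1.8, 0], [1, -1.6, 0, 3.6, 0], [1, -2.3, 0, 5.4, 0], [1, -3, 0, 7.2, 0], [1, -3.6, 0, 9.2, 0]])

```text
clock: 11.48
tool_pos: [0.5082, -0.105, 0.1568]
orientation: [0.629, 0.777, 0.0, 0.0]
wrist_force: [-0.2, -0.6, -1.0]
width: 0.006
```

```bash
python3 -c "
from h import *
rep();shot('scene','11');shot('top','11')
"
```

```text
t 11.47 tcp [ 0.5082 -0.105   0.1568]  hinge-frame x -188.8 lat -0.2 z 156.8 F [-0.2 -0.6 -1. ] Fcx -0.5 w 0.01
toolx yaw 102.1 tilt 0.01 q [-0.64  0.13  0.83  1.9  -0.11  1.15  0.44]
```

View pics/scene_11c.png

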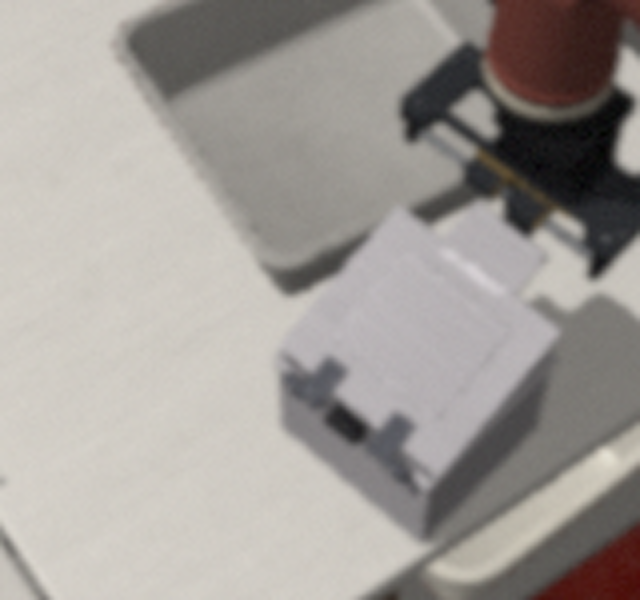

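View pics/top_11c.png

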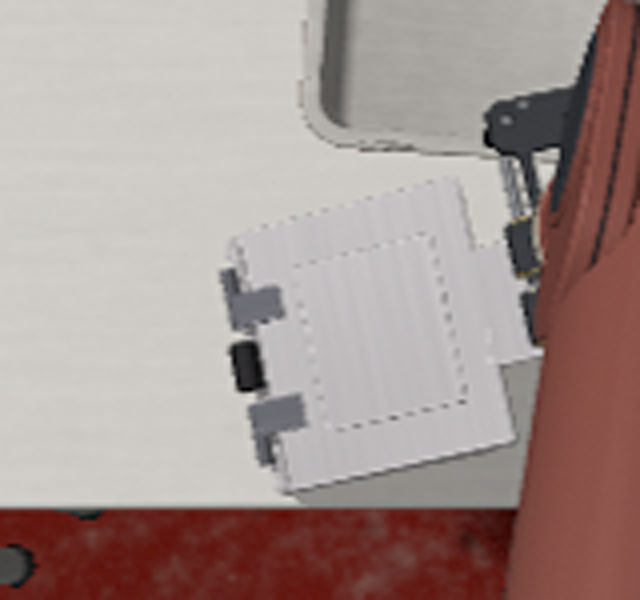

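```bash
python3 -c "
from h import *
for t,a in (('10',[(480,196),(545,246),(399,203),(558,325)]),('11',[(483,201),(549,253),(403,207),(559,331)])):
  for p,l in zip(a,(35,-35,79,-79)): lipat('scene',*p,l)
# case front rim seen? expected pixels for lid corner vs theta
c=optics.get_calibration('scene');K=c['intrinsics'];T=np.linalg.inv(c['T'])
def pr(x,lat,z):
    p=H+x/1e3*CX+lat/1e3*HY+np.array([0,0,z/1e3]);q=T[:3,:3]@p+T[:3,3];w=K@q;w=w/w[2];return ((w[0]-240+.5)*4-.5,(w[1]-150+.5)*4-.5)
for th in (.45,.4,.35,.3,.25,.2,.1,0): print(th,[np.round(pr(-r*np.cos(th),l,r*np.sin(th)),0) for r,l in ((186,35),(186,-35),(150,79),(150,-79))])
"
cd pics; python3 -c "
import cv2
cv2.imwrite('z.png',cv2.hconcat([cv2.resize(cv2.imread('scene_%s.png'%i)[190:250,330:385],None,fx=7,fy=7,interpolation=cv2.INTER_CUBIC) for i in ('10','11')]))"
```

```text
x -182.8 z 57.8 r 191.7 th 0.306
x -169.2 z 80.5 r 187.4 th 0.444
x -143.1 z 47.1 r 150.7 th 0.318
x -132.5 z 67.2 r 148.6 th 0.469
x -187.6 z 45.9 r 193.2 th 0.240
x -176.9 z 62.1 r 187.5 th 0.338
x -148.2 z 36.1 r 152.5 th 0.239
x -136.0 z 54.1 r 146.4 th 0.379
0.45 [array([469., 191.]), array([543., 247.]), array([393., 196.]), array([560., 324.])]
0.4 [array([471., 194.]), array([546., 250.]), array([395., 199.]), array([562., 326.])]
0.35 [array([473., 198.]), array([547., 254.]), array([397., 202.]), array([563., 328.])]
0.3 [array([475., 202.]), array([549., 258.]), array([399., 205.]), array([564., 331.])]
0.25 [array([477., 207.]), array([549., 262.]), array([400., 209.]), array([565., 334.])]
0.2 [array([477., 212.]), array([550., 267.]), array([402., 213.]), array([565., 338.])]
0.1 [array([478., 223.]), array([550., 277.]), array([403., 222.]), array([564., 346.])]
0 [array([477., 236.]), array([548., 289.]), array([403., 232.]), array([563., 355.])]
```

View pics/z.png

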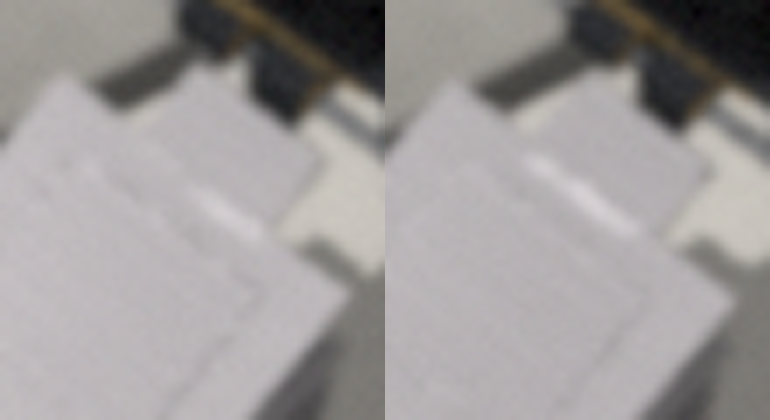

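>>> play_rows(moves=[[1, -0.5, 0, 1.5, 0], [1, -1.1, 0, 3, 0], [1, -1.6, 0, 4.6, 0], [1, -2.1, 0, 6.2, 0], [1, -2.5, 0, 7.8, 0]])

```text
clock: 12.2
tool_pos: [0.5087, -0.1075, 0.1489]
orientation: [0.629, 0.777, -0.0, 0.0]
wrist_force: [0.1, -0.8, -0.5]
width: 0.004
```

```bash
python3 -c "
from h import *
rep();shot('scene','12')
"
```

```text
t 12.20 tcp [ 0.5087 -0.1075  0.1489]  hinge-frame x -191.3 lat -0.3 z 148.9 F [ 0.1 -0.8 -0.5] Fcx -0.8 w 0.00
toolx yaw 102.1 tilt 0.01 q [-0.63  0.15  0.83  1.91 -0.12  1.14  0.45]
```

View pics/scene_12c.png

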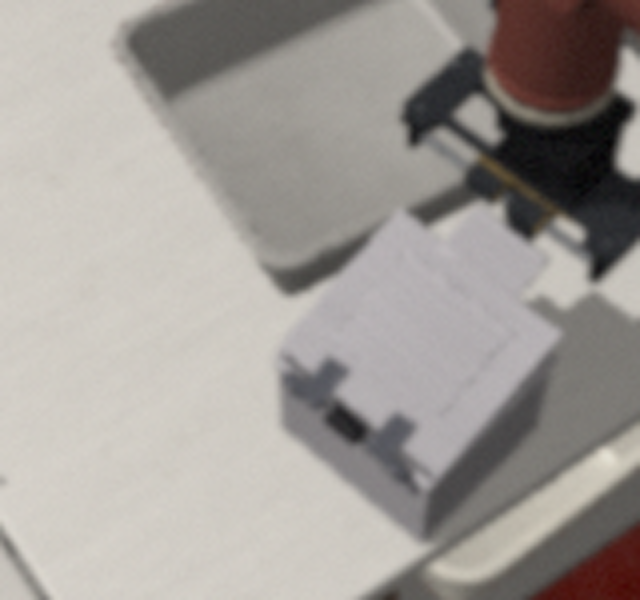

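>>> play_rows(moves=[[1, -0.4, 0, 1.5, 0], [1, -0.8, 0, 3, 0], [1, -1.2, 0, 4.6, 0], [1, -1.6, 0, 6.2, 0], [1, -2, 0, 7.8, 0]])

```text
clock: 12.88
tool_pos: [0.5091, -0.1094, 0.1412]
orientation: [0.629, 0.777, -0.0, 0.0]
wrist_force: [0.7, -2.6, -1.3]
width: 0.007
```

```bash
python3 -c "
from h import *
rep();shot('scene','13')
"
cd pics; python3 -c "
import cv2
cv2.imwrite('z13.png',cv2.hconcat([cv2.resize(cv2.imread('scene_%s.png'%i)[190:250,330:385],None,fx=7,fy=7,interpolation=cv2.INTER_CUBIC) for i in ('12','13')]))"
```

```text
t 12.88 tcp [ 0.5091 -0.1094  0.1412]  hinge-frame x -193.3 lat -0.3 z 141.2 F [ 0.7 -2.6 -1.3] Fcx -2.7 w 0.01
toolx yaw 102.1 tilt 0.00 q [-0.63  0.16  0.83  1.91 -0.13  1.12  0.47]
```

View pics/z13.png

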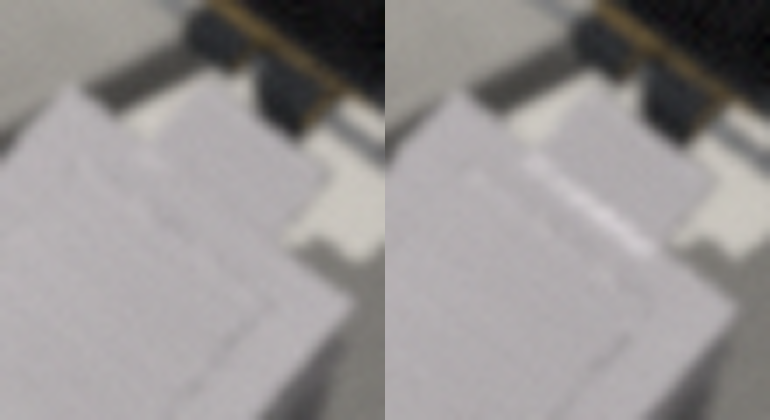

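>>> play_rows(moves=[[1, -0.3, 0, 1.5, 0], [1, -0.7, 0, 3, 0], [1, -1, 0, 4.6, 0], [1, -1.3, 0, 6.2, 0], [1, -1.6, 0, 7.8, 0]])

```text
clock: 13.55
tool_pos: [0.5094, -0.111, 0.1334]
orientation: [0.629, 0.777, -0.0, 0.0]
wrist_force: [0.3, -1.8, -0.6]
width: 0.001
```

```bash
python3 -c "
from h import *
rep();shot('scene','14')
"
cd pics; python3 -c "
import cv2
cv2.imwrite('z14.png',cv2.hconcat([cv2.resize(cv2.imread('scene_%s.png'%i)[190:250,330:385],None,fx=7,fy=7,interpolation=cv2.INTER_CUBIC) for i in ('13','14')]))"
```

```text
t 13.55 tcp [ 0.5094 -0.111   0.1334]  hinge-frame x -194.9 lat -0.3 z 133.4 F [ 0.3 -1.8 -0.6] Fcx -1.8 w 0.00
toolx yaw 102.1 tilt 0.01 q [-0.62  0.17  0.83  1.92 -0.14  1.11  0.48]
```

View pics/z14.png

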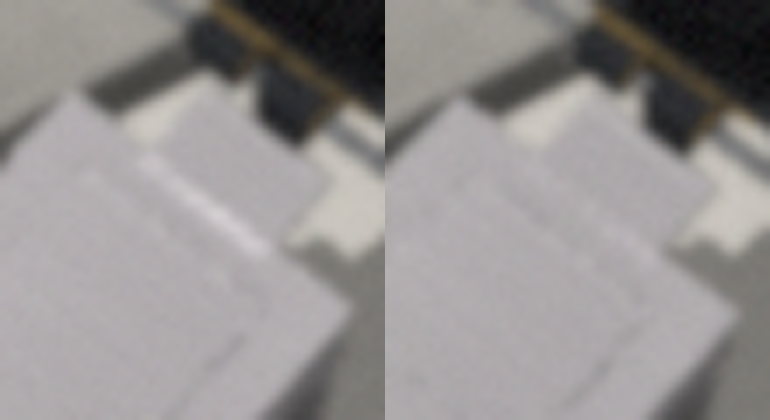

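>>> play_rows(moves=[[1, -0.2, 0, 1.3, 0], [1, -0.4, 0, 2.6, 0], [1, -0.6, 0, 3.9, 0], [1, -0.8, 0, 5.2, 0], [1, -1, 0, 6.5, 0]])

```text
clock: 14.22
tool_pos: [0.5096, -0.112, 0.1269]
orientation: [0.629, 0.777, -0.0, 0.0]
wrist_force: [0.3, -3.4, -1.2]
width: 0.004
```

```bash
python3 -c "
from h import *
rep();shot('scene','15')
"
cd pics; python3 -c "
import cv2
cv2.imwrite('z15.png',cv2.hconcat([cv2.resize(cv2.imread('scene_%s.png'%i)[190:250,330:385],None,fx=7,fy=7,interpolation=cv2.INTER_CUBIC) for i in ('14','15')]))"
```

```text
t 14.22 tcp [ 0.5096 -0.112   0.1269]  hinge-frame x -196.0 lat -0.3 z 126.9 F [ 0.3 -3.4 -1.2] Fcx -3.4 w 0.00
toolx yaw 102.1 tilt 0.01 q [-0.61  0.18  0.83  1.93 -0.15  1.09  0.49]
```

View pics/z15.png

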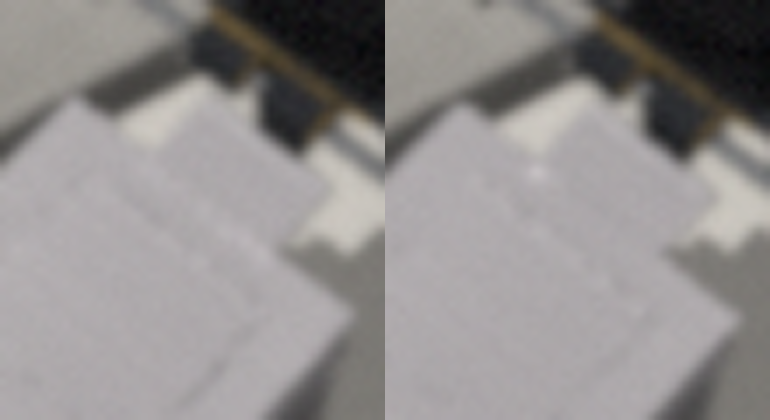

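>>> play_rows(moves=[[1, -0.2, 0, 1.2, 0], [1, -0.4, 0, 2.4, 0], [1, -0.5, 0, 3.6, 0], [1, -0.7, 0, 4.8, 0], [1, -0.8, 0, 6, 0]])

```text
clock: 14.9
tool_pos: [0.5098, -0.1128, 0.1209]
orientation: [0.629, 0.777, -0.0, 0.0]
wrist_force: [-0.1, -2.9, -1.4]
width: 0.004
```

```bash
python3 -c "
from h import *
rep();shot('scene','16')
"
cd pics; python3 -c "
import cv2
cv2.imwrite('z16.png',cv2.hconcat([cv2.resize(cv2.imread('scene_%s.png'%i)[190:250,330:385],None,fx=7,fy=7,interpolation=cv2.INTER_CUBIC) for i in ('15','16')]))"
```

```text
t 14.90 tcp [ 0.5098 -0.1128  0.1209]  hinge-frame x -196.7 lat -0.2 z 120.9 F [-0.1 -2.9 -1.4] Fcx -2.8 w 0.00
toolx yaw 102.1 tilt 0.01 q [-0.61  0.19  0.83  1.93 -0.16  1.08  0.5 ]
```

View pics/z16.png

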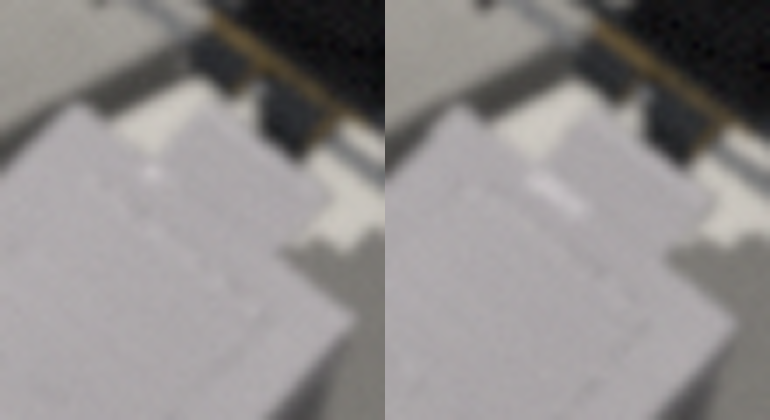

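View pics/scene_16c.png

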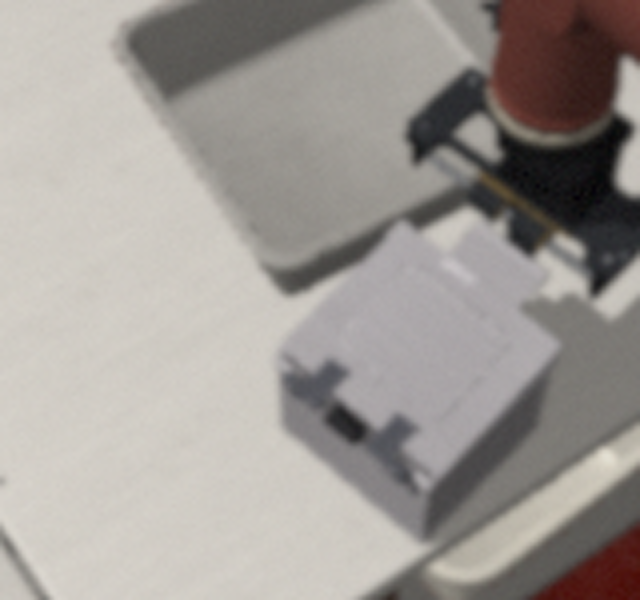

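>>> play_rows(moves=[[1, -0.1, 0, 1, 0], [1, -0.2, 0, 2, 0], [1, -0.3, 0, 3, 0], [1, -0.4, 0, 4, 0], [1, -0.4, 0, 5, 0]])

```text
clock: 15.58
tool_pos: [0.5099, -0.1133, 0.1159]
orientation: [0.629, 0.777, -0.0, 0.0]
wrist_force: [-0.2, -5.2, -1.2]
width: 0.002
```

```bash
python3 -c "
from h import *
rep();shot('scene','17')
"
cd pics; python3 -c "
import cv2
cv2.imwrite('z17.png',cv2.hconcat([cv2.resize(cv2.imread('scene_%s.png'%i)[190:250,330:385],None,fx=7,fy=7,interpolation=cv2.INTER_CUBIC) for i in ('16','17')]))"
```

```text
t 15.57 tcp [ 0.5099 -0.1133  0.1159]  hinge-frame x -197.2 lat -0.2 z 115.9 F [-0.2 -5.2 -1.2] Fcx -5.0 w 0.00
toolx yaw 102.1 tilt 0.02 q [-0.6   0.2   0.82  1.94 -0.17  1.07  0.5 ]
```

View pics/z17.png

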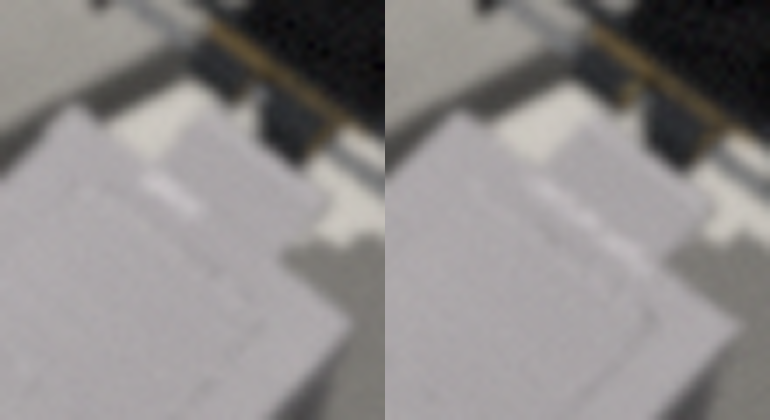

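>>> play_rows(moves=[[1, -0.1, 0, 1, 0], [1, -0.1, 0, 2, 0], [1, -0.2, 0, 3, 0], [1, -0.2, 0, 4, 0], [1, -0.3, 0, 5, 0]])

```text
clock: 16.25
tool_pos: [0.5099, -0.1136, 0.1109]
orientation: [0.629, 0.777, -0.0, 0.0]
wrist_force: [0.6, -5.0, -0.9]
width: 0.006
```

```bash
python3 -c "
from h import *
rep();shot('scene','18')
"
cd pics; python3 -c "
import cv2
cv2.imwrite('z18.png',cv2.hconcat([cv2.resize(cv2.imread('scene_%s.png'%i)[190:250,330:385],None,fx=7,fy=7,interpolation=cv2.INTER_CUBIC) for i in ('17','18')]))"
```

```text
t 16.25 tcp [ 0.5099 -0.1136  0.1109]  hinge-frame x -197.6 lat -0.2 z 110.9 F [ 0.6 -5.  -0.9] Fcx -5.0 w 0.01
toolx yaw 102.1 tilt 0.02 q [-0.6   0.21  0.82  1.94 -0.17  1.06  0.51]
```

View pics/z18.png

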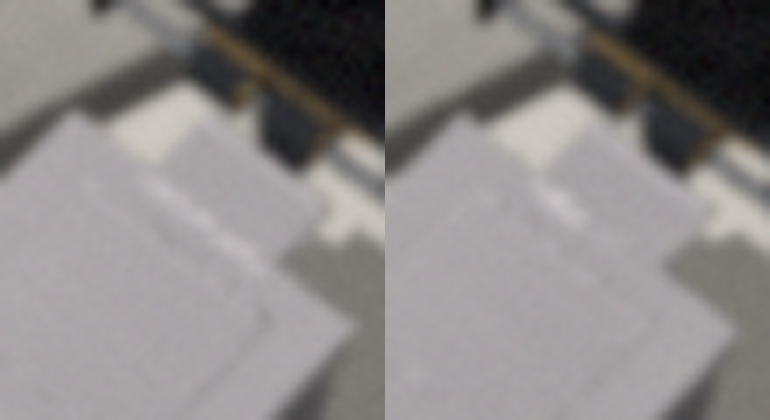

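>>> play_rows(moves=[[1, 0, 0, 0.8, 0], [1, -0.1, 0, 1.6, 0], [1, -0.1, 0, 2.4, 0], [1, -0.1, 0, 3.2, 0], [1, -0.2, 0, 4, 0]])

```text
clock: 16.92
tool_pos: [0.51, -0.1138, 0.1069]
orientation: [0.629, 0.777, -0.0, 0.0]
wrist_force: [0.9, -5.4, -1.0]
width: 0.006
```

```bash
python3 -c "
from h import *
rep();shot('scene','19')
"
cd pics; python3 -c "
import cv2
cv2.imwrite('z19.png',cv2.hconcat([cv2.resize(cv2.imread('scene_%s.png'%i)[190:250,330:385],None,fx=7,fy=7,interpolation=cv2.INTER_CUBIC) for i in ('18','19')]))"
```

```text
t 16.93 tcp [ 0.51   -0.1138  0.1069]  hinge-frame x -197.8 lat -0.3 z 106.9 F [ 0.9 -5.4 -1. ] Fcx -5.5 w 0.01
toolx yaw 102.0 tilt 0.02 q [-0.59  0.21  0.82  1.95 -0.18  1.06  0.51]
```

View pics/z19.png

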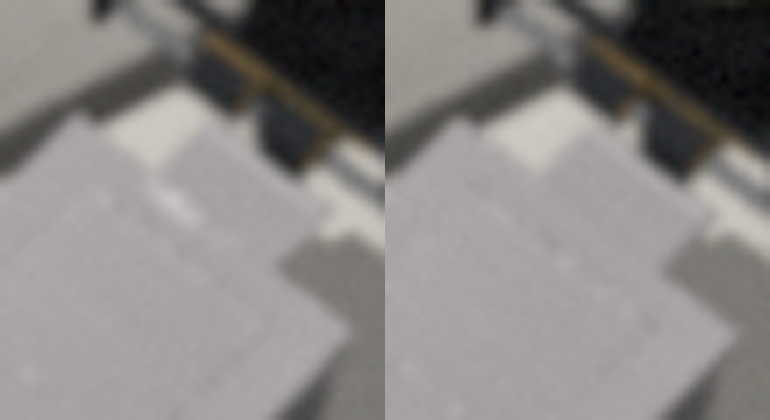

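Still following (about 0.04 rad, 5 N). Continue down until the vertical load transfers to the rim.

>>> play_rows(moves=[[1, 0, 0, 0.8, 0], [1, 0, 0, 1.6, 0], [1, 0, 0, 2.4, 0], [1, -0.1, 0, 3.2, 0], [1, -0.1, 0, 4, 0]])

```text
clock: 17.6
tool_pos: [0.51, -0.1139, 0.1029]
orientation: [0.629, 0.777, -0.0, 0.0]
wrist_force: [1.8, -5.4, -1.1]
width: 0.009
```

```bash
python3 -c "
from h import *
rep();shot('scene','20')
"
cd pics; python3 -c "
import cv2
cv2.imwrite('z20.png',cv2.hconcat([cv2.resize(cv2.imread('scene_%s.png'%i)[190:250,330:385],None,fx=7,fy=7,interpolation=cv2.INTER_CUBIC) for i in ('19','20')]))"
```

```text
t 17.60 tcp [ 0.51   -0.1139  0.1029]  hinge-frame x -197.9 lat -0.2 z 102.9 F [ 1.8 -5.4 -1.1] Fcx -5.7 w 0.01
toolx yaw 102.0 tilt 0.02 q [-0.59  0.22  0.82  1.95 -0.18  1.05  0.52]
```

View pics/z20.png

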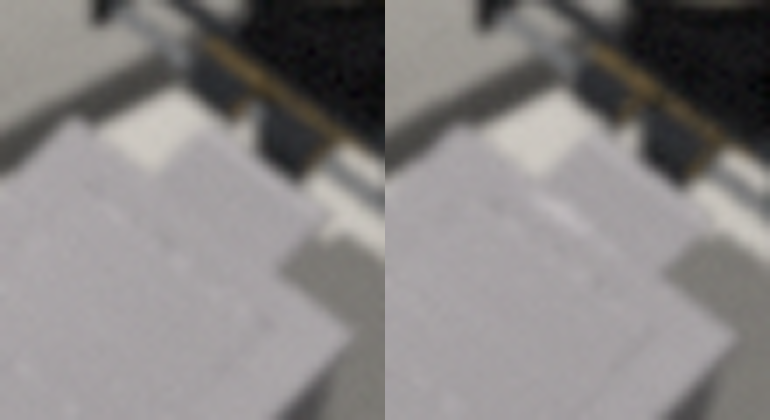

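>>> play_rows(moves=[[1, 0, 0, 0.7, 0], [1, 0, 0, 1.4, 0], [1, 0, 0, 2.1, 0], [1, 0, 0, 2.8, 0], [1, 0, 0, 3.5, 0]])

```text
clock: 18.27
tool_pos: [0.5101, -0.114, 0.0995]
orientation: [0.629, 0.777, -0.0, 0.0]
wrist_force: [-0.3, -4.9, 1.8]
width: 0.001
```

```bash
python3 -c "
from h import *
rep();shot('scene','21')
"
cd pics; python3 -c "
import cv2
cv2.imwrite('z21.png',cv2.hconcat([cv2.resize(cv2.imread('scene_%s.png'%i)[190:250,330:385],None,fx=7,fy=7,interpolation=cv2.INTER_CUBIC) for i in ('20','21')]))"
```

```text
t 18.27 tcp [ 0.5101 -0.114   0.0995]  hinge-frame x -198.0 lat -0.2 z 99.5 F [-0.3 -4.9  1.8] Fcx -4.8 w 0.00
toolx yaw 102.0 tilt 0.03 q [-0.59  0.23  0.82  1.95 -0.19  1.04  0.52]
```

View pics/z21.png

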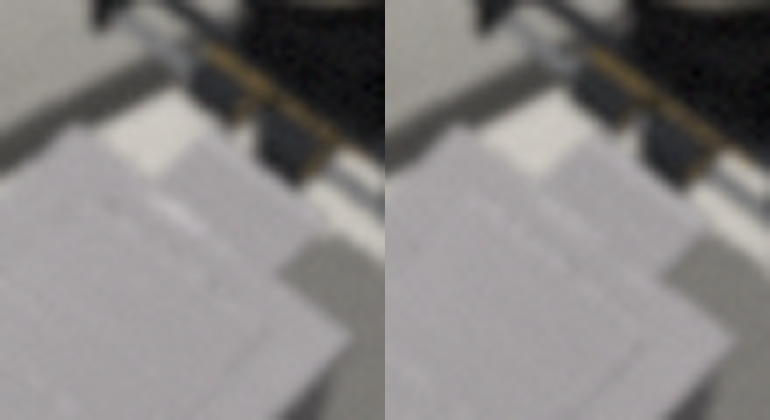

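>>> play_rows(moves=[[1, 0, 0, 0.7, 0], [1, 0, 0, 1.4, 0], [1, 0, 0, 2, 0], [1, 0, 0, 2, 0], [1, -0.2, 0, 2, 0]])

```text
clock: 18.95
tool_pos: [0.5106, -0.1139, 0.0979]
orientation: [0.629, 0.777, 0.0, 0.0]
wrist_force: [0.3, -4.2, 3.3]
width: 0.005
```

```bash
python3 -c "
from h import *
rep()"
```

```text
t 18.95 tcp [ 0.5106 -0.1139  0.0979]  hinge-frame x -198.0 lat 0.3 z 97.9 F [ 0.3 -4.2  3.3] Fcx -4.2 w 0.00
toolx yaw 102.1 tilt 0.06 q [-0.59  0.23  0.82  1.95 -0.19  1.04  0.53]
```

Fz = +3.3 N: the lid sits on the rim. Now I withdraw outward and lift.

>>> play_rows(moves=[[1, -0.5, 0, 0, 0], [1, -1.5, 0, 0, 0], [1, -4, 0, 0, 0], [1, -12, 0, 0, 0], [1, -25, 0, 0, 0]])

```text
clock: 19.58
tool_pos: [0.5153, -0.1386, 0.0974]
orientation: [0.629, 0.778, 0.0, -0.0]
wrist_force: [-0.7, 0.0, -0.1]
width: 0.003
```

>>> play_rows(moves=[[1, -20, 0, 0, 0], [1, -30, 0, -20, 0], [1, -40, 0, -60, 0], [1, -50, 0, -100, 0], [1, -60, 0, -140, 0]])

```text
clock: 20.2
tool_pos: [0.5276, -0.1983, 0.2388]
orientation: [0.629, 0.777, -0.0, 0.0]
wrist_force: [0.6, -0.3, 0.0]
width: 0.005
```

>>> play_rows(moves=[[1, -10, 0, -20, 0], [1, -25, 0, -20, 0], [1, -40, 0, -20, 0], [1, -50, 0, -20, 0], [1, -50, 0, -20, 0]])

```text
clock: 20.82
tool_pos: [0.5379, -0.2471, 0.2573]
orientation: [0.63, 0.777, -0.0, -0.0]
wrist_force: [-0.8, -0.3, 0.1]
width: 0.009
```

```bash
python3 -c "
from h import *
rep();shot('scene','22');shot('top','22')"
```

```text
t 20.82 tcp [ 0.5379 -0.2471  0.2573]  hinge-frame x -333.9 lat 0.0 z 257.3 F [-0.8 -0.3  0.1] Fcx -0.1 w 0.01
toolx yaw 102.0 tilt 0.05 q [-0.38  0.26  0.9   1.6  -0.21  1.39  0.75]
```

View pics/scene_22.png

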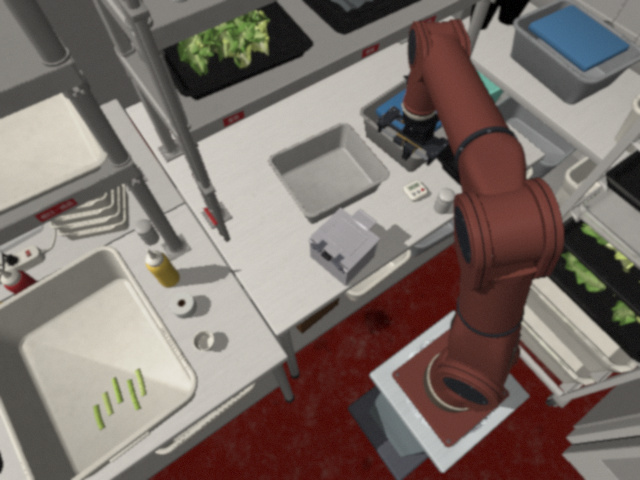

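View pics/scene_22c.png

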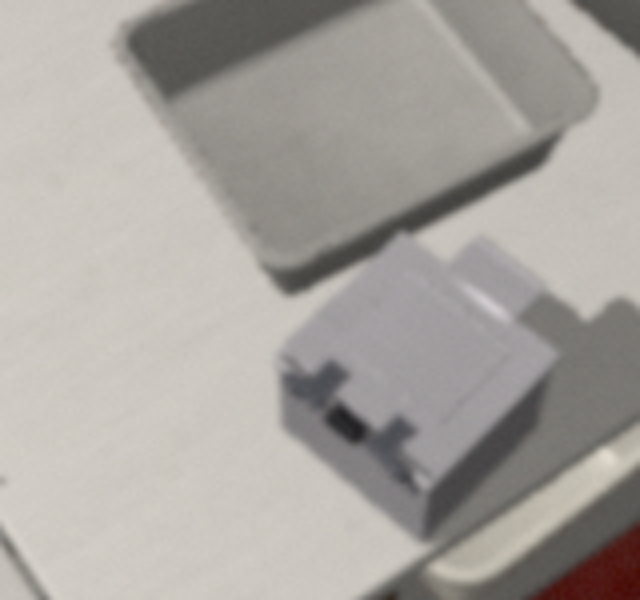

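View pics/top_22.png

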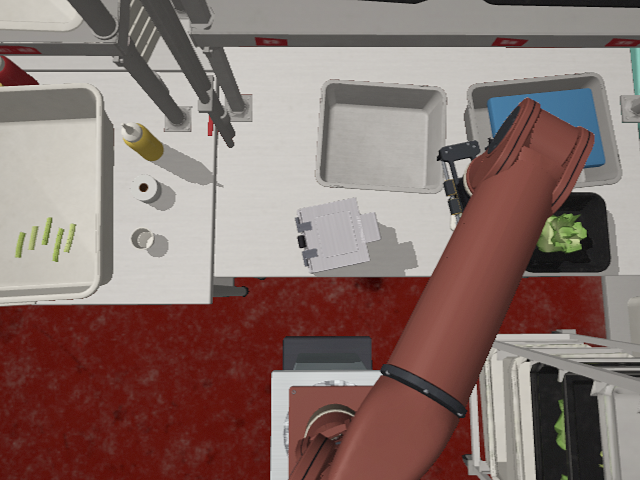

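The lid is level: its corners sit at crop pixels (403,232) and about (558,355), against (403,232) and (563,355) predicted for shut. The case and bystanders haven't moved, and the hand is clear.

```bash
python3 -c "
from station import finish_job
print(finish_job())"
```

```text
the job is handed in; nothing more can be done
None
```

The lid is fully shut, the hand is clear, and the job is handed in at about 21 s.

**What I did:** I pushed the lid forward from behind with the closed fingertips until it fell by itself. I caught it at about 0.9 rad and lowered it at roughly 0.16 rad/s, slowing to about 0.03–0.06 rad/s near the end. I then drew the hand straight out and up.

**How it was carried:** The tool can only point down, so the fingers could not hook flat under the tab. The rolled end rested against the front faces of the closed fingers. Contact force and friction carried it, about 5–6 N sideways at most.

**Last checks:**
- **Shut:** The vertical force on the hand changed sign, to +1.8 N and then +3.3 N, as the lid came to rest on the rim. In the last scene image the far corner of the lid matches the shut position; the near corner is about 5 enlarged-crop pixels off (just over 1 image pixel).
- **Nothing moved:** By eye, the case and the label roll and third cup look where they were in the last images. The timer and shaker are hidden by the arm in the last top view, but look unmoved in the scene view. The two cups inside can't be seen under the closed lid.
- **Hand clear:** The wrist force was back to noise, under 1 N.
- **Weak point:** Single-image lid angles scattered by about ±0.05 rad from corner to corner, up to ±0.08 in the worst picture. I relied on the finger position and the force for the final stage.

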